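# Close the plate tub and offer up its hinged keeper

### The arm

A 7-joint arm with a two-finger parallel gripper is mounted at the origin on the work surface. World frame = base frame: x ahead of the robot, y to its left, z up, the work surface at z = 0. Lengths are in m, angles in rad, forces in N, time in s.
With the tool pointing down it reaches from about 0.35 to 0.9 m from the base axis. Payload 8.1 kg.
Tool frame: the origin (TCP) lies at the centre of the arm's flange, where the gripper is bolted on; the fingertips stand 178 mm ahead of it and the grasp point (between the pads) lies 159 mm ahead of it; z points along the fingers, y is the direction in which the jaws open and shut (so a half turn about z gives the same grasp; the last joint's range is limited). The gripper opens to 92 mm and grips with 3 to 60 N. Pads are 19 mm wide; open, the fingers measure 130 mm over their backs; the gripper's body (75 mm by 190 mm) begins 47 mm behind the grasp point.
Start: joints at [-1.342, 0.434, 0.025, 1.573, -0.012, 1.134, -0.075], TCP at [0.204, 0.591, 0.405] pointing down, gripper open.
Joint ranges: [-2.62, 2.62], [-0.44, 2.09], [-1.27, 1.32], [0.08, 2.57], [-1.32, 4.46], [0.12, 2], [-2.74, 2.74]. Speed limits (rad/s): [2.22, 2.22, 3.01, 3.01, 3.14, 3.14, 3.14].

### API

Orientations are given as a rotation vector (axis times angle).
In Python, from cell import arm, get_image, camera_model gives the robot as it stands. The module is installed in compiled form; this text tells all that it offers.
- The arm moves only by the shell command python3 -m pendant 'ROWS' [FORCE]. ROWS is JSON, a list that holds one entry, the list of rows, each a list of 7 numbers: the shift along the tool's x, y, z in mm, then the turn, a rotation vector about the tool's x, y, z in rad, then the closure, from -1 (fully open) to 1 (shut). In form: [[[x, y, z, rx, ry, rz, hand], ...]]. A call has 1 to 20 rows; each row is the pose to reach, as a shift and turn from the pose commanded when the call began, along the tool's axes at that moment; what a row does not reach only later rows make up. A row lasts 1/8 s, in which the tool goes at most 62.5 mm and 10.7 degrees, less where a joint would pass 70% of its speed; a pose out of reach is approached as far as the arm can. A call with a gripper value outside its range is refused whole. The fingers move at their own pace and stop on an object; FORCE is the grip in N (left out, the last holds). Time passes only in rows, so rows that repeat a pose let the fingers close. It gives the time, the measured TCP pose, the force and the opening at its end, in the units of the state.
- arm.observe(): the state, without advancing time (a new reading comes with each control period).
- get_image(name): name is "side" or "top"; returns the picture (420x560x3 uint8, red, green, blue); there is no depth.
- camera_model(name): a dict with "fx", "fy", "cx", "cy" (pixels), "position" and "orientation" of the camera in the world. Camera axes: x right, y down, z forward; pixel columns grow to the right and rows downward; lengths in m; the calibration is good to about 2 mm. A picture is of the moment at which its call begins. camera_model takes no time and is no camera call.
- arm.sign_off(): hands the job in, once; it reports no verdict.
The state is a dict: "clock": time; "joints": joint angles; "dq": joint speeds; "joint_efforts": joint torques, N m; "position": TCP position; "ee_rot": TCP orientation; "force": force on the tool from outside, world axes, zero at the start; "ft_torque": the same for the moment, N m; "width": opening from 0.0 (shut) to 1.0 (fully open).
Only numpy, scipy, OpenCV 4.12 (cv2) and the standard library are available. Lean on these libraries where they do the work, as an engineer would, in place of code of your own. Each camera call takes 0.05 s, during which the arm holds its last target.

### The job

Set the loose white lid on the clear tub of agar plates and press it down until it is fully seated and level. Then take the brass keeper by its orange tab and bring its knuckle between the two steel knuckles of the cradle, tongue reaching over the lid, so that the three holes line up for a colleague to slip the pin in. Finish while still holding the keeper there in the gripper, its weight on neither the lid nor the cradle, and leave the other things on the bench alone.

Things in the scene. Friction and masses are not known exactly. Their poses are not given: they have to be found in the camera images.
- tub_rim (a point): centre of the mouth of the clear round tub, at the height of its hard rim (65 mm above the bench). Tub 90 mm across outside, 82 mm inside, part of the fixed steel cradle (base plate 165 x 120 mm). x axis of the cradle: level, from the tub's axis to its hinge; z up
- seal (a joint): travel of the blue seal ring on the tub's rim: 0 = up (the ring stands 5 mm above the hard rim), 0.005 m = fully down. It has no spring: about 5 N pushes it down and it stays there; the lid alone does not move it
- cradle_hole (a point): middle of the gap between the cradle's two steel knuckles, on their hole axis: 70 mm from the tub's axis along the cradle's x, 87 mm above the bench. y = hole axis, x points away from the tub, z up. Knuckles: 22 mm outside, 13 mm hole, each 22 mm long, gap between them 47 mm, open above; the grey jamb block below the gap ends 22 mm under the axis
- lid_knob (a point): centre of the blue knob of the white lid (28 mm across, 24 mm tall); lies 18 mm above the underside of the lid's disc. z up through the knob
- lid_under (a point): centre of the underside of the lid's disc (94 mm across, 6 mm thick), which comes to rest on the tub's rim. Below it is a tapered plug 12 mm deep, 77 mm across at the top and 68 mm at the bottom; the lid waits on the bench standing on its plug
- keeper_tab (a point): grasp point on the keeper's upright orange tab: 12 mm thick along x, 34 mm wide along y, its top 18 mm above this point. The keeper (140 g or so) lies flat on the bench; this point is 48 mm above its flat underside. x points from the tongue to the knuckle, y along the hole axis, z up
- keeper_hole (a point): middle of the hole of the keeper's one brass knuckle (22 mm outside, 13 mm hole, 40 mm long): 24 mm from the tab point along the keeper's +x and 37 mm below it (11 mm above the keeper's underside). Same axes; y = hole axis. The brass leaf (40 mm wide, 5 mm thick) runs from below the knuckle 48 mm to -x, ending in the tongue; in place it has 5 mm of air between it and the seated lid
- plates_a: bystander: stack of five amber agar plates, 90 mm across, 70 mm tall; origin near the middle of its underside
- plates_b: bystander: stack of three amber agar plates, 90 mm across, 42 mm tall; origin near the middle of its underside
- pin_tray: bystander: shallow steel tray, 60 x 130 x 16 mm, with the hinge pin in it; origin near the middle of its underside
- pin: bystander: the dark steel hinge pin, 7 mm thick and about 100 mm long with a red head, lying in the tray for the colleague; not to be handled; origin near the middle of its underside
- spray: bystander: white bottle with blue cap, 66 mm across, 190 mm tall; origin near the middle of its underside
- jar: bystander: amber jar with white cap, 60 mm across, 50 mm tall; origin near the middle of its underside
- marker: bystander: white marker with green cap, 140 mm long, lying flat; origin near the middle of its underside
Mind the look-alikes: they are no part of the job. What is shaped like the part that bears lid_knob but pink or red is not meant.

How it is judged:
On the way:
1. the lid is pressed down on the tub: seal ring down, lid level and centred on the rim (value of joint seal above 0.0035 m and horizontal distance between lid_under and tub_rim below 0.005 m and angle between lid_under's own z axis and vertical below 0.05 rad and z of lid_under in the frame of tub_rim between -0.003 and 0.003 m), for 0.2 s.
At the end, for the whole second after the job is handed in: Lid level (0.05 rad), centred within 5 mm, within 3 mm of the rim, seal ring 3.5 mm down; keeper hole within 4 mm of the cradle hole axis, 5 mm along it, axes within 0.09 rad, leaf level within 0.2 rad, tongue to lid, still, gripped over 2 N, under 0.5 N on lid and 4 N on cradle (all of step 1 and x of keeper_hole in the frame of cradle_hole between -0.004 and 0.004 m and y of keeper_hole in the frame of cradle_hole between -0.005 and 0.005 m and z of keeper_hole in the frame of cradle_hole between -0.004 and 0.004 m and angle between the y axis of keeper_hole and the y axis of cradle_hole, either way round below 0.09 rad and angle between keeper_hole's own z axis and vertical below 0.2 rad and x of keeper_tab in the frame of cradle_hole below -0.015 m and contact force between keeper and the fingers above 2 N and contact force between keeper and lid below 0.5 N and contact force between keeper and cradle below 4 N and linear speed of keeper below 0.02 m/s); the arm keeps its last pose, push and grip.
It fails at once if another thing on the bench is moved more than 30 mm (distance of any of plates_a, plates_b, pin_tray, pin, spray, jar, marker from where it was at the start of the episode above 0.03 m).
It also fails if it takes over 54 s, if anything falls off the work surface, if the arm or the gripper's body presses on something with over 40 N, if the wrist force passes 120 N, or if a joint passes its speed limit or range.

## Working session

There is one attempt and no reset: what is moved stays moved. The work goes in short steps, Python scripts to look and compute and a shell command to move; the robot and the scene stay as the last step left them, time stands still between calls to the robot, and variables do not carry over. Pictures are saved under pics/ and viewed, and the job is handed in when it is done.

```bash
mkdir -p pics; ls; python3 - <<'E'
from cell import arm,get_image,camera_model
import cv2
print(arm.observe())
for n in("side","top"):
    print(n,camera_model(n)); cv2.imwrite(f"pics/{n}0.png",get_image(n)[:,:,::-1])
E
```

```text
pics
{'clock': 0.0, 'joints': array([-1.34158979,  0.43524393,  0.02496923,  1.57409746, -0.01160162,
        1.13398002, -0.07508352]), 'dq': array([ 0.00058934,  0.0002087 ,  0.00072164, -0.00071331, -0.0014655 ,
        0.00157828,  0.00043934]), 'joint_efforts': array([ 2.58098225e-04, -6.67875552e+01,  9.85073335e-01, -3.14458108e+01,
       -6.04942068e-02,  4.30193602e-02,  1.80724610e-04]), 'position': array([0.20354855, 0.5906857 , 0.40393154]), 'ee_rot': array([-5.18871110e-01, -3.09832359e+00,  2.48035542e-03]), 'force': array([ 0.02850913,  0.25240117, -0.01026593]), 'ft_torque': array([ 0.05264417, -0.00137838,  0.02338858]), 'width': 0.9960827391720811}
side {'fx': 443.7733520712824, 'fy': 443.7733520712824, 'cx': 278.7704101844142, 'cy': 210.24090784244987, 'position': array([ 0.11004574, -0.55931951,  0.69266788]), 'orientation': array([-2.16235425,  0.67205658, -0.34812568])}
top {'fx': 494.5628036408894, 'fy': 494.5628036408894, 'cx': 279.6614294412265, 'cy': 205.00769667640105, 'position': array([0.41786616, 0.0629265 , 1.31043676]), 'orientation': array([-2.15074822,  2.16955828, -0.11357841])}
```

View pics/side0.png

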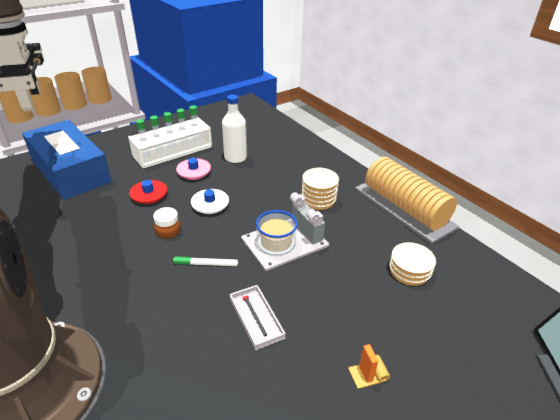

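View pics/top0.png

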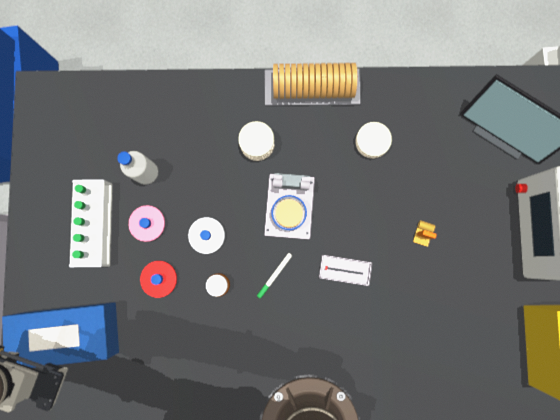

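The lid could be confused with the pink one at top (146,223), the red one at top (158,279), or the jar's white cap at top (217,285). The description picks the white disc with the blue knob at top (206,235), side (210,200). The keeper is the orange and brass piece at top (426,234), side (369,365). Next I'll check close crops.

```bash
cat > h.py <<'E'
import numpy as np,cv2
from scipy.spatial.transform import Rotation as R
from cell import arm,get_image,camera_model
def ray(n,u,v):
    m=camera_model(n);d=np.array([(u-m['cx'])/m['fx'],(v-m['cy'])/m['fy'],1.])
    return np.array(m['position']),R.from_rotvec(m['orientation']).as_matrix()@d
def onz(n,u,v,z):
    p,d=ray(n,u,v);return p+d*(z-p[2])/d[2]
def proj(n,P):
    m=camera_model(n);q=R.from_rotvec(m['orientation']).as_matrix().T@(np.atleast_2d(P)-m['position']).T
    return np.c_[m['fx']*q[0]/q[2]+m['cx'],m['fy']*q[1]/q[2]+m['cy']]
def tri(uv1,uv2,n1="side",n2="top"):
    p,d=ray(n1,*uv1);q,e=ray(n2,*uv2)
    s=np.linalg.lstsq(np.c_[d,-e],q-p,rcond=None)[0]
    a=p+s[0]*d;b=q+s[1]*e
    return (a+b)/2,np.linalg.norm(a-b)
def blobs(img,lo,hi,box,amin=8):
    x0,y0,x1,y1=box;hsv=cv2.cvtColor(img[y0:y1,x0:x1],cv2.COLOR_RGB2HSV)
    m=cv2.inRange(hsv,lo,hi);n,l,s,c=cv2.connectedComponentsWithStats(m)
    return [(c[i]+[x0,y0],s[i,:4]+[x0,y0,0,0],s[i,4],np.argwhere(l==i)[:,::-1]+[x0,y0]) for i in range(1,n) if s[i,4]>=amin]
E
python3 - <<'E'
import cv2,numpy as np
s=cv2.imread('pics/side0.png');t=cv2.imread('pics/top0.png')
def c(i,x,y,w,h,k): return cv2.resize(i[y:y+h,x:x+w],None,fx=k,fy=k,interpolation=cv2.INTER_CUBIC)
a=np.hstack([c(s,180,170,80,60,5),c(t,166,205,80,60,5)])
b=np.hstack([c(s,335,330,80,60,5),c(t,385,205,80,60,5)])
cv2.imwrite('pics/c1.png',np.vstack([a,b]))
cv2.imwrite('pics/c2.png',np.hstack([c(s,235,180,100,90,4),c(t,250,165,80,90,4)]))
E
```

```text
(no output)
```

View pics/c1.png

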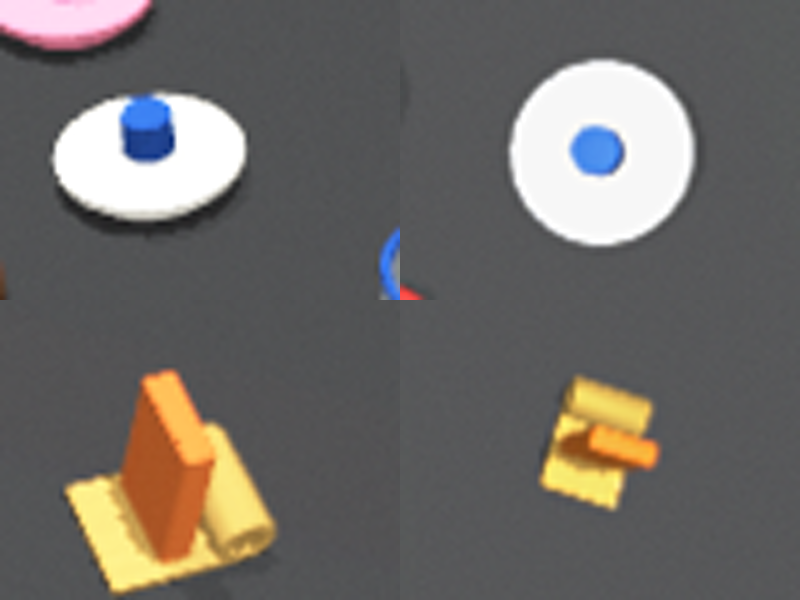

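View pics/c2.png

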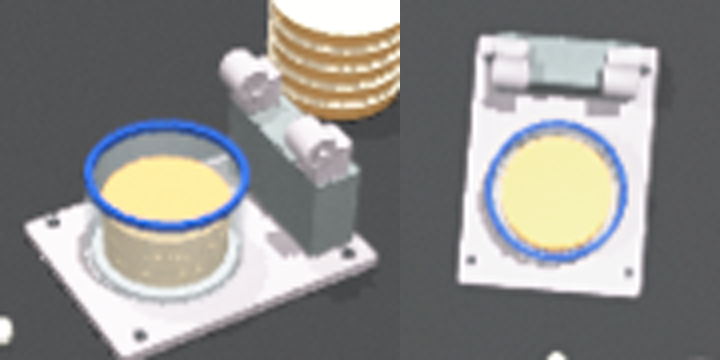

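Crops confirm the choice: white disc with blue knob, upright orange tab on a brass leaf whose knuckle points to +x, and a cradle hinge on the +x side. Measuring now.

```bash
cat > meas.py <<'E'
from h import *
s=cv2.imread('pics/side0.png')[:,:,::-1].copy();t=cv2.imread('pics/top0.png')[:,:,::-1].copy()
B=lambda im,lo,hi,box: sorted(blobs(im,lo,hi,box),key=lambda b:-b[2])
bl=(100,120,60)
def show(n,b): print(n,b[0].round(2),b[1],b[2])
ks=B(s,(100,120,200),(125,255,255),(190,180,230,220))[0];kt=B(t,(100,120,150),(125,255,255),(190,220,222,250))[0]
show('knob s top',ks);show('knob t',kt);print('knobtop',tri(ks[0],kt[0]))
# lid disc
for n,im,box in(('s',s,(188,185,232,216)),('t',t,(185,212,228,258))):
    w=B(im,(0,0,170),(179,60,255),box)[0];show('disc'+n,w)
    e=cv2.fitEllipse(cv2.convexHull(w[3].astype(np.int32)));print(e)
rs=B(s,(100,130,60),(125,255,255),(250,205,305,250))[0];rt=B(t,(100,120,60),(125,255,255),(265,190,315,235))[0]
es=cv2.fitEllipse(cv2.convexHull(rs[3].astype(np.int32)));et=cv2.fitEllipse(cv2.convexHull(rt[3].astype(np.int32)))
print('ring',es,et,tri(es[0],et[0]))
os_=B(s,(3,150,235),(18,255,255),(350,340,400,390));ot=B(t,(3,150,200),(18,255,255),(405,220,445,255))
for b in os_: show('tab s',b)
for b in ot: show('tab t',b)
print('tabtop',tri(os_[0][0],ot[0][0]))
r=cv2.minAreaRect(ot[0][3].astype(np.int32));print(r)
bt=B(t,(18,80,80),(35,255,255),(405,215,445,255))
for b in bt: show('brass',b)
pl=B(t,(0,0,150),(179,40,255),(255,165,325,245))[0];show('plate',pl);print(cv2.minAreaRect(pl[3].astype(np.int32)))
E
python3 meas.py
```

```text
knob s top [208.66 192.46] [204 190  10   6] 50
knob t [204.77 234.89] [200 231  10   9] 73
knobtop (array([0.48683345, 0.26423022, 0.03968436]), np.float64(0.002580730940724224))
discs [209.52 201.64] [191 189  38  25] 632
((209.43161010742188, 200.54025268554688), (24.72739601135254, 38.09871292114258), 84.28739166259766)
disct [205.98 235.16] [188 217  37  37] 969
((205.89669799804688, 235.11672973632812), (36.034873962402344, 36.6622428894043), 38.483219146728516)
ring ((276.14544677734375, 223.16928100585938), (27.560070037841797, 41.12775421142578), 91.04210662841797) ((288.60211181640625, 212.33973693847656), (34.265045166015625, 34.67784118652344), 89.55694580078125) (array([0.540535  , 0.04828215, 0.0658691 ]), np.float64(0.002590964906346937))
tab s [369.76 355.1 ] [364 345  14  18] 41
tab s [372.18 350.82] [370 346   6  10] 11
tab t [429.02 233.53] [423 230  13   8] 43
tabtop (array([ 0.48332244, -0.30540665,  0.05783073]), np.float64(0.00030031397899797933))
((429.1500549316406, 233.55001831054688), (13.28156566619873, 5.375871658325195), 18.434947967529297)
brass [423.53 232.65] [413 220  23  27] 331
plate [289.61 202.88] [264 173  51  66] 1773
((289.3689880371094, 205.57241821289062), (46.007198333740234, 63.19761276245117), 4.763641834259033)
```

```bash
python3 - <<'E'
import cv2,numpy as np
s=cv2.imread('pics/side0.png');t=cv2.imread('pics/top0.png')
def c(i,x,y,w,h,k):
    o=cv2.resize(i[y:y+h,x:x+w],None,fx=k,fy=k,interpolation=cv2.INTER_CUBIC)
    for a in range(0,w,10): cv2.line(o,(a*k,0),(a*k,6),(0,255,0),1);cv2.putText(o,str(x+a),(a*k,18),0,.4,(0,255,0))
    for a in range(0,h,10): cv2.line(o,(0,a*k),(6,a*k),(0,255,0),1);cv2.putText(o,str(y+a),(8,a*k+4),0,.4,(0,255,0))
    return o
cv2.imwrite('pics/c3.png',np.vstack([c(s,283,185,50,24*1+5,12),c(t,265,168,50,20,12)]))
cv2.imwrite('pics/c4.png',np.hstack([c(s,345,340,50,50,8),c(t,405,215,40,40,8)]))
E
```

```text
Traceback (most recent call last):
ValueError: all the input array dimensions except for the concatenation axis must match exactly, but along dimension 0, the array at index 0 has size 400 and the array at index 1 has size 320
```

View pics/c3.png

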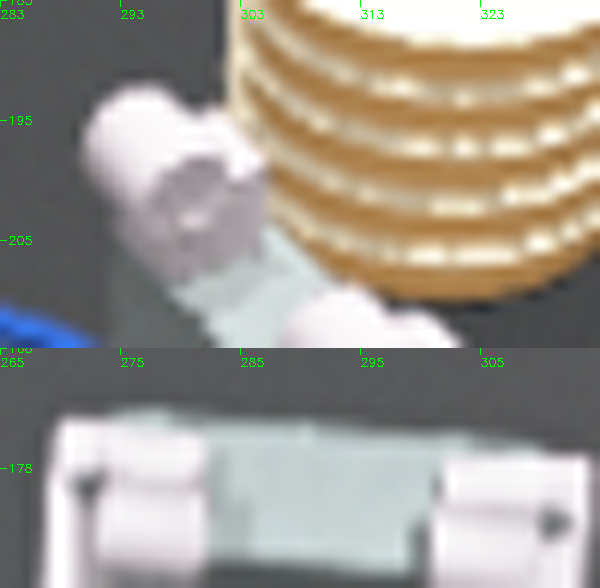

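```bash
python3 - <<'E'
from h import *
f=lambda n,u,v,z: print(n,(u,v),z,(onz(n,u,v,z)*1000).round(1))
print('ring');f('side',276.15,223.17,.0675);f('top',288.6,212.34,.0675)
print('knob');f('side',208.66,192.46,.042);f('top',204.77,234.89,.042)
print('disc');f('side',209.43,200.54,.016);f('top',205.9,235.1,.016)
s=cv2.imread('pics/side0.png');t=cv2.imread('pics/top0.png')
def c(i,x,y,w,h,k):
    o=cv2.resize(i[y:y+h,x:x+w],None,fx=k,fy=k,interpolation=cv2.INTER_CUBIC)
    for a in range(0,w,10): cv2.line(o,(a*k,0),(a*k,6),(0,255,0),1);cv2.putText(o,str(x+a),(a*k,18),0,.4,(0,255,0))
    for a in range(0,h,10): cv2.line(o,(0,a*k),(6,a*k),(0,255,0),1);cv2.putText(o,str(y+a),(8,a*k+4),0,.4,(0,255,0))
    return o
cv2.imwrite('pics/c4.png',np.hstack([c(s,345,340,50,50,8),c(t,400,210,50,50,8)]))
cv2.imwrite('pics/c5.png',np.hstack([c(s,280,180,50,60,8),c(t,263,165,50,60,8)]))
E
```

```text
ring
side (276.15, 223.17) 0.0675 [540.6  46.1  67.5]
top (288.6, 212.34) 0.0675 [539.3  49.   67.5]
knob
side (208.66, 192.46) 0.042 [486.6 260.7  42. ]
top (204.77, 234.89) 0.042 [485.5 264.4  42. ]
disc
side (209.43, 200.54) 0.016 [487.1 261.9  16. ]
top (205.9, 235.1) 0.016 [486.4 265.6  16. ]
```

View pics/c4.png

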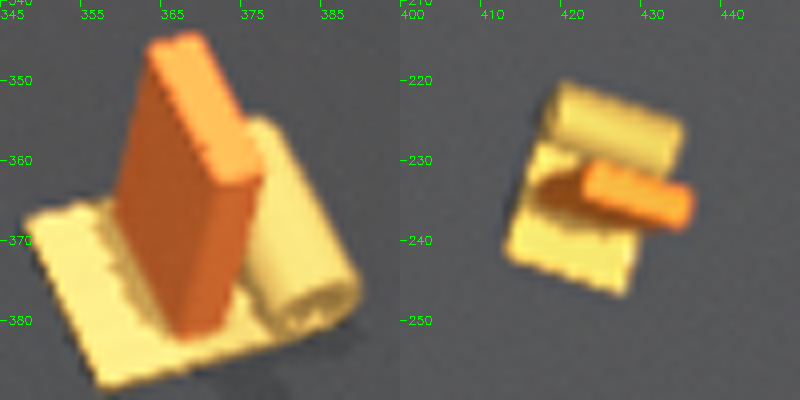

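View pics/c5.png

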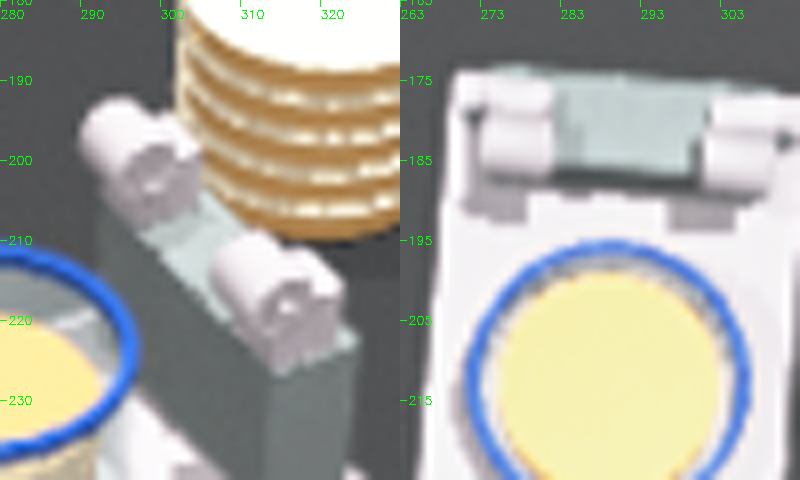

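```bash
cat >> h.py <<'E'
def shift(target=None,yaw=None):
    """tool-axis shift mm and rotvec to reach TCP target with tool down & jaw (tool y) yaw (rad, world)"""
    o=arm.observe();Rc=R.from_rotvec(o['ee_rot']);M=Rc.as_matrix()
    d=M.T@(np.array(target)-o['position'])*1000
    y=np.arctan2(M[1,1],M[0,1])
    if yaw is None: yaw=y
    dy=(yaw-y+np.pi/2)%np.pi-np.pi/2
    yaw=y+dy;Y=np.array([np.cos(yaw),np.sin(yaw),0]);Z=np.array([0,0,-1.]);X=np.cross(Y,Z)
    G=R.from_matrix(np.c_[X,Y,Z])
    print('pos',o['position'].round(4),'jawyaw',np.degrees(y).round(2),'shift',d.round(1),'turn',(Rc.inv()*G).as_rotvec().round(4),'F',o['force'].round(2),'w',round(o['width'],3),'t',o['clock'])
E
python3 - <<'E'
from h import *
# keeper
T,e=tri((370.6,353.1),(429.5,234.2));print('tabtop',T,e, onz('side',370.6,353.1,.066),onz('top',429.5,234.2,.066))
g=lambda n,u,v,z:onz(n,u,v,z)
def ang(a,b): d=(a-b)[:2];return np.degrees(np.arctan2(d[1],d[0]))
print('leaf yaw',ang(g('top',413,241.5,.005),g('top',428,246.5,.005)),ang(g('top',420,220,.018),g('top',435.5,225,.018)),'tab',ang(g('top',423.5,229.8,.066),g('top',436.5,233.5,.066)),
 'side leaf',ang(g('side',348,367.5,.005),g('side',358,388,.005)),'side tab',ang(g('side',363.5,345.5,.066),g('side',371.5,362.5,.066)))
# cradle
L=g('top',282,183.7,.087);Rr=g('top',301.1,185,.087);print('cr top',L,Rr,(L+Rr)/2,ang(L,Rr))
A=g('side',299,202,.087);B=g('side',314.8,218,.087);print('cr side',A,B,np.linalg.norm(A-B),A+(B-A)*23.5/69,ang(A,B))
c=g('top',288.6,212.34,.0675);m=(L+Rr)/2;print('axis',ang(m,c),np.linalg.norm((m-c)[:2]))
# plate edges top: left edge, right edge
print('plate',ang(g('top',267.5,178,.003),g('top',264.5,234,.003)), ang(g('top',314,178,.003),g('top',310,238.5,.003)))
shift((.486,.2626,.40));
E
```

```text
tabtop [ 0.48223852 -0.3054384   0.06424458] 0.0026863608222672617 [ 0.48240263 -0.30683452  0.066     ] [ 0.48109985 -0.30402944  0.066     ]
leaf yaw 70.89993436093066 71.35476032400166 tab 73.42797084079119 side leaf 72.6466766242762 side tab 69.39746519755876
cr top [0.60947884 0.06495929 0.087     ] [0.6057394  0.01723905 0.087     ] [0.60760912 0.04109917 0.087     ] 85.51935876984648
cr side [0.6121412  0.05942337 0.087     ] [ 0.60622021 -0.00489818  0.087     ] 0.06459350351282588 [0.61012463 0.03751676 0.087     ] 84.74057221877042
axis -6.571931155119148 0.06880225494418607
plate -3.345859430970169 -4.65167720285353
pos [0.2036 0.5907 0.4041] jawyaw 70.99 shift [-373.9 -218.2    4.4] turn [-0.0013  0.0001  0.    ] F [-0.07  0.27 -0.68] w 1.002 t 0.1
```

```bash
python3 -m pendant '[[[-60,-35,1,0,0,0,-1],[-120,-70,2,0,0,0,-1],[-170,-99,3,0,0,0,-1],[-220,-128,4,0,0,0,-1],[-270,-157,4,0,0,0,-1],[-320,-186,4,0,0,0,-1],[-374,-218,4,0,0,0,-1],[-374,-218,64,0,0,0,-1],[-374,-218,104,0,0,0,-1],[-374,-218,104,0,0,0,-1],[-374,-218,104,0,0,0,-1]]]' 40; python3 - <<'E'
from h import *
for n in("side","top"): cv2.imwrite(f"pics/{n}1.png",get_image(n)[:,:,::-1])
shift((.486,.2626,.198),np.radians(85))
E
```

```text
clock: 1.48
position: [0.4866, 0.2633, 0.302]
ee_rot: [0.518, 3.098, 0.001]
force: [0.2, -0.2, 1.2]
width: 0.998
pos [0.4868 0.2635 0.3027] jawyaw 71.01 shift [  0.6  -1.4 104.7] turn [ 0.0023  0.0022 -0.2442] F [ 0.41 -0.28 -0.06] w 1.002 t 1.575
```

```bash
python3 - <<'E'
import cv2,numpy as np
s=cv2.imread('pics/side1.png');t=cv2.imread('pics/top1.png')
def c(i,x,y,w,h,k): return cv2.resize(i[y:y+h,x:x+w],None,fx=k,fy=k,interpolation=cv2.INTER_CUBIC)
cv2.imwrite('pics/c6.png',np.hstack([c(s,160,90,100,140,4),c(t,150,180,100,140,4)]))
E
```

```text
(no output)
```

View pics/c6.png

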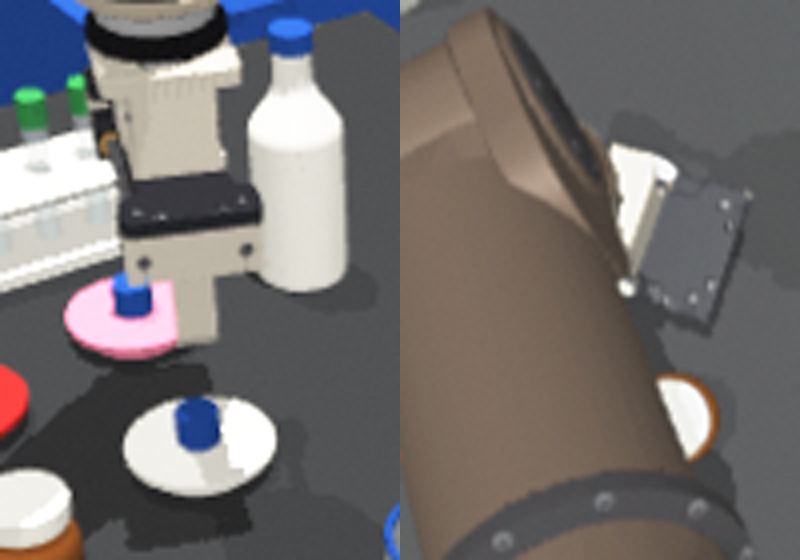

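```bash
python3 - <<'E'
from h import *
o=arm.observe();M=R.from_rotvec(o['ee_rot']).as_matrix()
for y in(-65,-46,46,65):
  for x in(-9.5,9.5): print(y,x,proj('side',o['position']+M@np.array([x,y,178])/1000).round(1))
s=cv2.imread('pics/side1.png')
cv2.imwrite('pics/c7.png',cv2.resize(s[140:190,180:240],None,fx=10,fy=10,interpolation=cv2.INTER_CUBIC))
E
```

```text
-65 -9.5 [[214. 178.]]
-65 9.5 [[205.6 179.2]]
-46 -9.5 [[212.6 173.4]]
-46 9.5 [[204.4 174.6]]
46 -9.5 [[206.5 153.1]]
46 9.5 [[198.7 154.1]]
65 -9.5 [[205.3 149.2]]
65 9.5 [[197.6 150.2]]
```

View pics/c7.png

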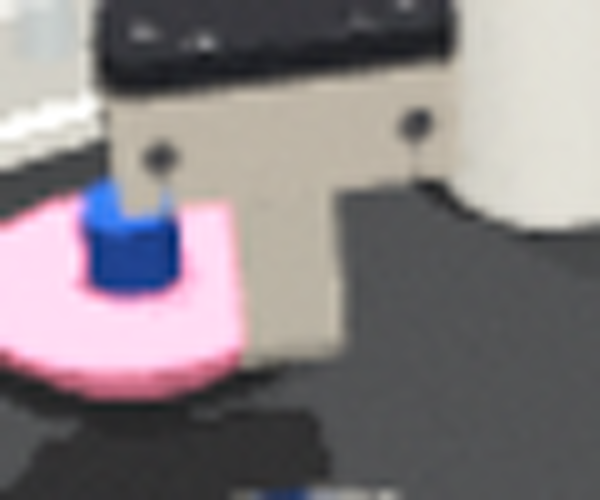

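```bash
python3 -m pendant '[[[0,-1,30,0,0,-0.12,-1],[0,-1,60,0,0,-0.244,-1],[0,-1,90,0,0,-0.244,-1],[0,-1,104,0,0,-0.244,-1],[0,-1,104,0,0,-0.244,-1],[0,-1,104,0,0,-0.244,1],[0,-1,104,0,0,-0.244,1],[0,-1,104,0,0,-0.244,1],[0,-1,104,0,0,-0.244,1],[0,-1,104,0,0,-0.244,1],[0,-1,104,0,0,-0.244,1]]]' 40; python3 - <<'E'
from h import *
for n in("side",): cv2.imwrite(f"pics/{n}2.png",cv2.resize(get_image(n)[110:230,140:290,::-1],None,fx=4,fy=4))
shift((.54,.0475,.3))
E
```

```text
clock: 2.95
position: [0.4858, 0.262, 0.1967]
ee_rot: [-0.138, -3.139, -0.0]
force: [0.1, 0.2, 0.4]
width: 0.393
pos [0.4859 0.262  0.1967] jawyaw 84.96 shift [ -72.8 -208.9 -103.3] turn [-0.     -0.0001 -0.    ] F [0.1  0.06 0.01] w 0.353 t 3.0
```

View pics/side2.png

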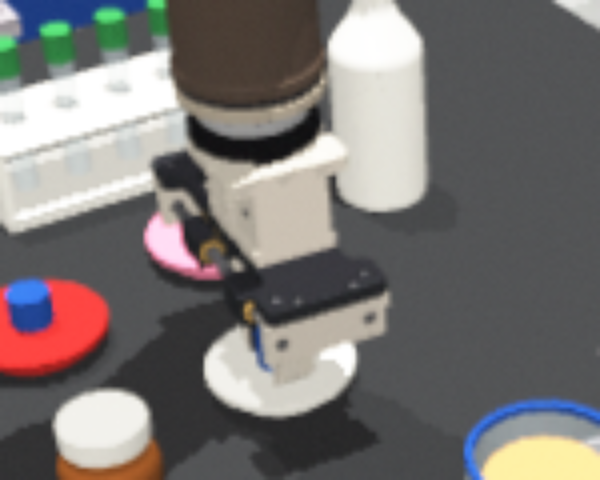

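```bash
python3 -m pendant '[[[0,0,0,0,0,0,1],[0,0,0,0,0,0,1],[0,0,0,0,0,0,1],[0,0,0,0,0,0,1],[0,0,-5,0,0,0,1],[0,0,-20,0,0,0,1],[0,0,-55,0,0,0,1],[0,0,-103,0,0,0,1],[-20,-50,-103,0,0,0,1],[-37,-105,-103,0,0,0,1],[-55,-160,-103,0,0,0,1],[-73,-209,-103,0,0,0,1],[-73,-209,-103,0,0,0,1],[-73,-209,-103,0,0,0,1]]]' 40; python3 - <<'E'
from h import *
for n in("side","top"): cv2.imwrite(f"pics/{n}3.png",get_image(n)[:,:,::-1])
s=cv2.imread('pics/side3.png')
cv2.imwrite('pics/c8.png',np.hstack([cv2.resize(cv2.imread('pics/side3.png')[120:260,220:320],None,fx=4,fy=4),cv2.resize(cv2.imread('pics/top3.png')[140:280,240:340],None,fx=4,fy=4)]))
shift((.54,.0475,.2))
E
```

```text
clock: 4.75
position: [0.5401, 0.0477, 0.3005]
ee_rot: [0.138, 3.138, 0.001]
force: [0.9, -0.1, -1.4]
width: 0.299
pos [0.54   0.049  0.3001] jawyaw 85.09 shift [-1.000e-01 -1.500e+00  1.001e+02] turn [ 0.0009  0.0001 -0.    ] F [-0.33 -0.07 -0.27] w 0.297 t 4.85
```

View pics/c8.png

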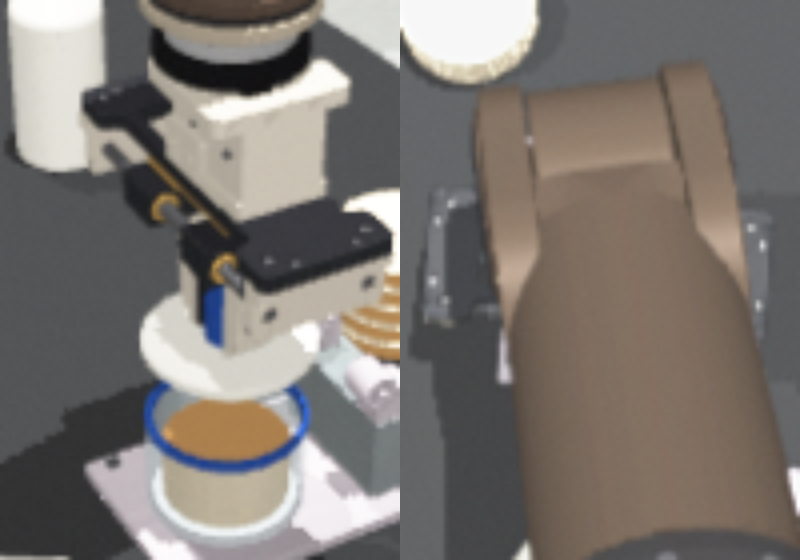

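```bash
python3 - <<'E'
from h import *
s=cv2.imread('pics/side3.png')[:,:,::-1].copy()
th=np.linspace(0,2*np.pi,400)
def circ(c,r,z): return np.c_[c[0]+r*np.cos(th),c[1]+r*np.sin(th),0*th+z]
o=arm.observe();c=o['position'][:2]
p=np.vstack([proj('side',circ(c,.047,o['position'][2]-.1847+h)) for h in(0,.006)])
print('pred lid cols',p[:,0].min(),p[:,0].max(),'bottom',p[:,1].max(),'top',p[:,1].min())
b=max(blobs(s,(0,0,110),(179,70,255),(245,180,303,225)),key=lambda b:b[2]);print(b[1],b[2])
m=np.zeros(s.shape[:2],np.uint8);m[b[3][:,1],b[3][:,0]]=255
for r in range(190,222,2):
    q=np.where(m[r,:])[0]; print(r,q.min() if len(q) else None,q.max() if len(q) else None, 'pred',[round(float(v),1) for v in (lambda a:(a.min(),a.max()) if len(a) else ())(p[abs(p[:,1]-r)<.6,0])])
r0=blobs(s,(100,130,60),(125,255,255),(250,205,305,250));print([(b[1],b[2]) for b in r0])
for R_ in(.043,.045): 
  p=np.vstack([proj('side',circ((.540,.0475),R_,z)) for z in(.065,.07)]);print('pred ring',p.min(0),p.max(0))
cv2.imwrite('pics/c9.png',cv2.resize(s[180:260,245:320,::-1],None,fx=8,fy=8,interpolation=cv2.INTER_CUBIC)[:600])
E
```

```text
pred lid cols 253.2423735120865 297.7198324183875 bottom 219.40014753129287 top 190.02642358942205
[255 185  48  40] 1217
190 265 302 pred [269.0, 281.3]
192 265 302 pred [262.3, 288.0]
194 261 302 pred [258.6, 291.8]
196 258 302 pred [256.2, 294.3]
198 257 302 pred [254.7, 295.9]
200 255 302 pred [253.7, 297.0]
202 255 302 pred [253.3, 297.6]
204 255 302 pred [253.2, 297.7]
206 255 302 pred [253.3, 297.6]
208 255 302 pred [253.5, 297.5]
210 256 302 pred [254.2, 296.9]
212 257 302 pred [255.5, 295.7]
214 259 302 pred [257.3, 293.8]
216 263 292 pred [260.1, 291.4]
218 261 291 pred [264.4, 287.2]
220 260 293 pred [275.9, 275.9]
[(array([256, 216,  41,  22]), np.int32(138))]
pred ring [255.87956922 209.84331248] [295.26237532 236.92505459]
pred ring [254.96138885 209.29501967] [296.17831736 237.55800653]
```

View pics/c9.png

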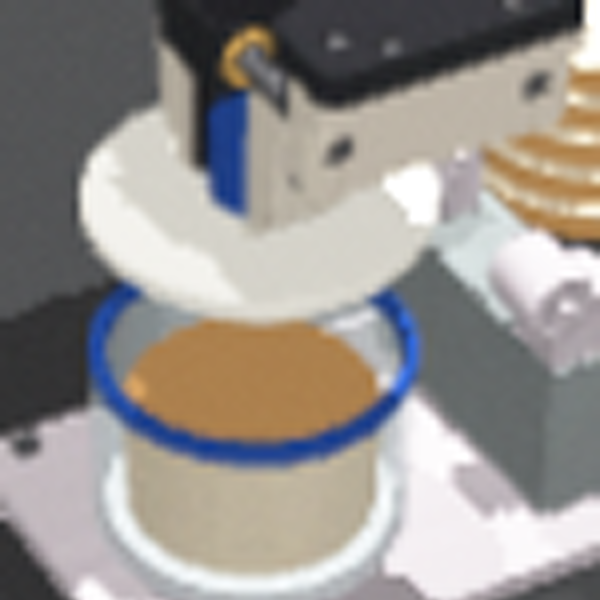

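The side crop shows the lid level in the gripper (edge cols 254.5–299.5), over the ring (cols 255.8–297.0). Relative offset is about 1 mm, so I'll correct that and lower.

```bash
python3 -m pendant '[[[1,0,15,0,0,0,1],[1,0,27,0,0,0,1],[1,0,35,0,0,0,1],[1,0,41,0,0,0,1],[1,0,44,0,0,0,1],[1,0,44,0,0,0,1]]]' 40; python3 - <<'E'
from h import *
cv2.imwrite('pics/s4.png',cv2.resize(get_image("side")[170:245,240:330,::-1],None,fx=8,fy=8,interpolation=cv2.INTER_CUBIC))
shift((.539,.048,.2497))
E
```

```text
clock: 5.6
position: [0.5393, 0.0474, 0.2556]
ee_rot: [-0.138, -3.138, 0.0]
force: [-0.4, 0.7, -0.2]
width: 0.295
pos [0.5393 0.0475 0.2558] jawyaw 84.96 shift [0.4 0.5 6.1] turn [ 0.0001  0.0002 -0.    ] F [ 0.38 -0.27 -1.12] w 0.293 t 5.65
```

View pics/s4.png

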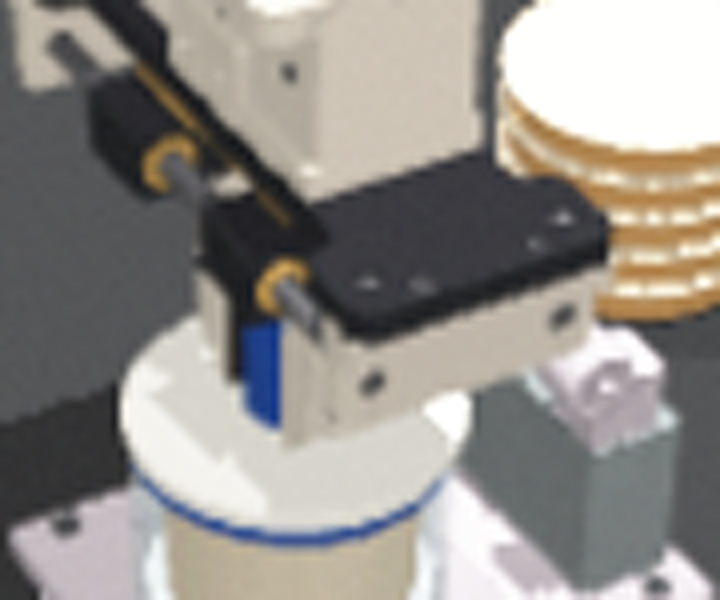

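```bash
python3 -m pendant '[[[1,0,1,0,0,0,1],[1,0,3,0,0,0,1],[1,0,5,0,0,0,1],[1,0,6,0,0,0,1],[1,0,6,0,0,0,1]]]' 40
```

```text
clock: 6.28
position: [0.5384, 0.0476, 0.2497]
ee_rot: [0.138, 3.138, 0.0]
force: [0.0, 0.3, 2.3]
width: 0.296
```

```bash
python3 -m pendant '[[[0,0,1,0,0,0,1],[0,0,2,0,0,0,1],[0,0,2,0,0,0,1],[0,0,2,0,0,0,1]]]' 40; python3 -c "
from h import *
print(arm.observe()['force'],arm.observe()['position'])"
```

```text
clock: 6.78
position: [0.5383, 0.0475, 0.2496]
ee_rot: [0.138, 3.137, 0.001]
force: [-8.1, -0.3, 26.7]
width: 0.294
[-8.07689641 -0.26077922 26.74571814] [0.53829742 0.04751586 0.24955524]
```

```bash
python3 -m pendant '[[[0,0,-1,0,0,0,1],[0,0,-2,0,0,0,0],[0,0,-2,0,0,0,-0.5],[0,0,-2,0,0,0,-0.5],[0,0,-2,0,0,0,-0.5],[0,0,-2,0,0,0,-0.5],[0,0,-22,0,0,0,-0.5],[0,0,-62,0,0,0,-1],[0,0,-122,0,0,0,-1],[0,0,-122,0,0,0,-1]]]' 40; python3 - <<'E'
from h import *
for n in("side",): cv2.imwrite(f"pics/{n}5.png",get_image(n)[:,:,::-1])
cv2.imwrite('pics/s5.png',cv2.resize(cv2.imread('pics/side5.png')[130:260,220:340],None,fx=5,fy=5)[:600])
shift((.4818,-.3055,.37),np.radians(-18.5))
E
```

```text
clock: 8.02
position: [0.5396, 0.0476, 0.3743]
ee_rot: [0.138, 3.13, 0.003]
force: [0.7, -0.8, -0.7]
width: 0.987
pos [0.5388 0.0476 0.3718] jawyaw 84.96 shift [  25.8 -356.8    1.2] turn [-0.0017  0.0045 -1.3358] F [ 0.35 -1.16 -0.16] w 0.995 t 8.075
```

View pics/s5.png

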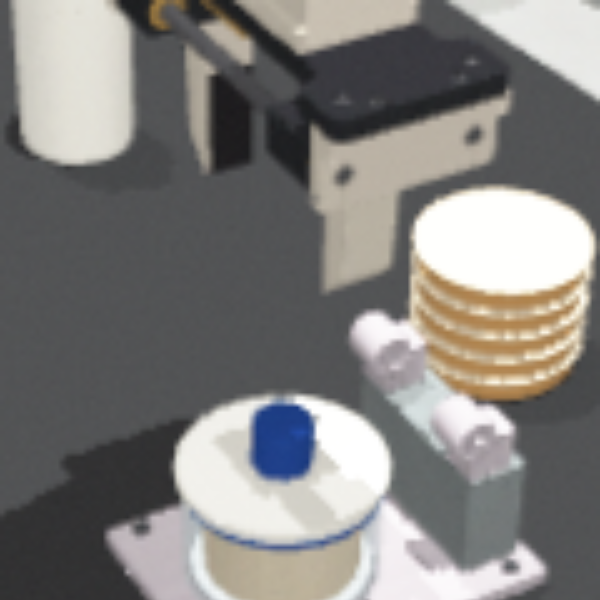

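```bash
python3 -m pendant '[[[3,-45,0,0,0,-0.17,-1],[6,-90,0,0,0,-0.34,-1],[10,-135,0,0,0,-0.51,-1],[13,-180,0,0,0,-0.68,-1],[16,-225,0,0,0,-0.85,-1],[20,-270,0,0,0,-1.02,-1],[23,-315,0,0,0,-1.19,-1],[26,-357,1,0,0,-1.336,-1],[26,-357,41,0,0,-1.336,-1],[26,-357,71,0,0,-1.336,-1],[26,-357,71,0,0,-1.336,-1],[26,-357,71,0,0,-1.336,-1]]]' 40; python3 - <<'E'
from h import *
for n in("side","top"): cv2.imwrite(f"pics/{n}6.png",get_image(n)[:,:,::-1])
cv2.imwrite('pics/c10.png',np.hstack([cv2.resize(cv2.imread('pics/side6.png')[270:400,310:430],None,fx=4,fy=4),cv2.resize(cv2.imread('pics/top6.png')[165:295,370:450],None,fx=4,fy=4)]))
shift((.4818,-.3055,.212),np.radians(-18.5));print(arm.observe()['joints'].round(2))
E
```

```text
clock: 9.57
position: [0.4807, -0.3053, 0.2979]
ee_rot: [-1.834, 2.55, 0.005]
force: [0.5, 0.2, 1.2]
width: 1.002
pos [ 0.4818 -0.3041  0.2996] jawyaw 161.62 shift [ 1.3 -0.4 87.6] turn [-0.0007 -0.0003  0.0021] F [-0.14  0.71  0.03] w 0.999 t 9.675
[ 1.12  0.66 -0.98  1.78  0.62  1.05  2.73]
```

View pics/c10.png

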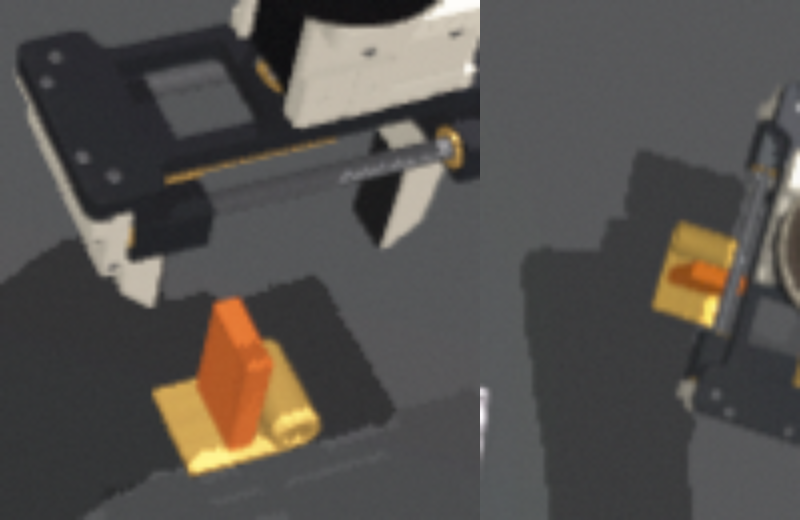

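Joint 7 is at its limit in this half-turn, so I'm turning the gripper to the equivalent grasp the other way round.

```bash
python3 -m pendant '[[[0,0,0,0,0,0.18,-1],[0,0,0,0,0,0.36,-1],[0,0,0,0,0,0.54,-1],[0,0,0,0,0,0.72,-1],[0,0,0,0,0,0.9,-1],[0,0,0,0,0,1.08,-1],[0,0,0,0,0,1.26,-1],[0,0,0,0,0,1.44,-1],[0,0,0,0,0,1.62,-1],[0,0,0,0,0,1.8,-1],[0,0,0,0,0,1.98,-1],[0,0,0,0,0,2.16,-1],[0,0,0,0,0,2.34,-1],[0,0,0,0,0,2.52,-1],[0,0,0,0,0,2.7,-1],[0,0,0,0,0,2.88,-1],[0,0,0,0,0,3.04,-1],[0,0,0,0,0,3.14,-1],[0,0,0,0,0,3.14,-1]]]' 40; python3 - <<'E'
from h import *
shift((.4818,-.3055,.212),np.radians(-18.5));print(arm.observe()['joints'].round(2))
for n in("side","top"): cv2.imwrite(f"pics/{n}7.png",get_image(n)[:,:,::-1])
cv2.imwrite('pics/c11.png',np.hstack([cv2.resize(cv2.imread('pics/side7.png')[270:400,310:430],None,fx=4,fy=4),cv2.resize(cv2.imread('pics/top7.png')[165:295,370:450],None,fx=4,fy=4)]))
E
```

```text
clock: 12.05
position: [0.4821, -0.3039, 0.3005]
ee_rot: [2.542, 1.841, 0.002]
force: [0.9, 0.1, 1.2]
width: 0.999
pos [ 0.4821 -0.3039  0.3005] jawyaw -18.19 shift [-1.5 -0.1 88.5] turn [0.0031 0.0006 0.0054] F [0.92 0.09 1.19] w 0.999 t 12.05
[ 0.61  0.46 -0.2   1.82  0.11  0.86  0.04]
```

View pics/c11.png

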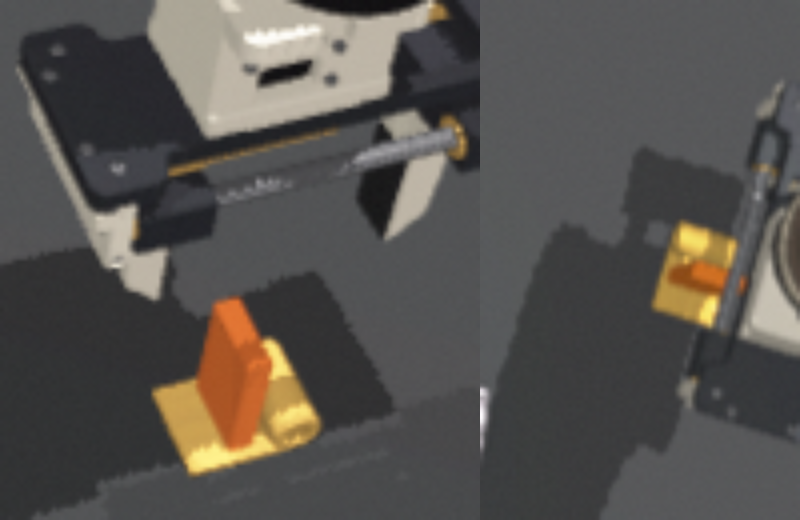

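```bash
python3 -m pendant '[[[-1,0,40,0.003,0,0.005,-1],[-1,0,70,0.003,0,0.005,-1],[-1,0,85,0.003,0,0.005,-1],[-1,0,91,0.003,0,0.005,-1],[-1,0,91,0.003,0,0.005,-1],[-1,0,91,0.003,0,0.005,1],[-1,0,91,0.003,0,0.005,1],[-1,0,91,0.003,0,0.005,1],[-1,0,91,0.003,0,0.005,1],[-1,0,91,0.003,0,0.005,1],[-1,0,91,0.003,0,0.005,1],[-1,0,91,0.003,0,0.005,1],[-1,0,91,0.003,0,0.005,1],[-1,0,91,0.003,0,0.005,1],[-1,0,91,0.003,0,0.005,1],[-1,0,91,0.003,0,0.005,1],[-1,0,91,0.003,0,0.005,1]]]' 40; python3 - <<'E'
from h import *
o=arm.observe();print(o['width'],o['force'])
shift((.4818,-.3055,.209),np.radians(-18.5))
E
```

```text
clock: 14.28
position: [0.4808, -0.3068, 0.2078]
ee_rot: [-2.551, -1.83, 0.002]
force: [0.6, 0.4, 0.4]
width: 0.13
0.13030830645282823 [0.64185524 0.44211836 0.37310382]
pos [ 0.4808 -0.3068  0.2078] jawyaw -18.68 shift [ 1.5  0.5 -1.2] turn [-0.0026 -0.     -0.0032] F [0.64 0.44 0.37] w 0.13 t 14.275
```

```bash
python3 -m pendant '[[[0,0,-10,0,0,0,1],[0,0,-40,0,0,0,1],[0,0,-90,0,0,0,1],[0,0,-150,0,0,0,1],[0,0,-190,0,0,0,1],[0,0,-190,0,0,0,1]]]' 40; python3 - <<'E'
from h import *
shift((.585,.0406,.354),np.radians(-5))
E
```

```text
clock: 15.02
position: [0.4817, -0.307, 0.4016]
ee_rot: [2.55, 1.829, 0.001]
force: [-0.6, -0.0, -3.0]
width: 0.129
pos [ 0.4817 -0.307   0.4016] jawyaw -18.69 shift [362.4 -13.6  47.2] turn [ 0.0028  0.0015 -0.2389] F [-0.57 -0.05 -3.01] w 0.129 t 15.025
```

```bash
python3 -m pendant '[[[30,-1,0,0,0,-0.02,1],[70,-3,0,0,0,-0.05,1],[115,-4,0,0,0,-0.08,1],[160,-6,0,0,0,-0.11,1],[205,-8,0,0,0,-0.14,1],[250,-10,0,0,0,-0.17,1],[295,-11,0,0,0,-0.2,1],[330,-12,0,0,0,-0.22,1],[352,-13,0,0,0,-0.239,1],[362,-14,10,0,0,-0.239,1],[362,-14,30,0,0,-0.239,1],[362,-14,47,0,0,-0.239,1],[362,-14,47,0,0,-0.239,1],[362,-14,47,0,0,-0.239,1]]]' 40; python3 - <<'E'
from h import *
shift((.585,.0406,.354),np.radians(-5));print(arm.observe()['joints'].round(2))
for n in("side","top"): cv2.imwrite(f"pics/{n}8.png",get_image(n)[:,:,::-1])
cv2.imwrite('pics/c12.png',np.hstack([cv2.resize(cv2.imread('pics/side8.png')[120:260,240:340],None,fx=4,fy=4),cv2.resize(cv2.imread('pics/top8.png')[140:280,240:340],None,fx=4,fy=4)]))
E
```

```text
clock: 16.77
position: [0.5839, 0.0401, 0.3511]
ee_rot: [-2.315, -2.12, 0.002]
force: [0.5, 0.8, -1.8]
width: 0.13
pos [0.5839 0.0401 0.3511] jawyaw -5.04 shift [ 0.6  1.  -2.9] turn [-0.0026 -0.0007 -0.0007] F [ 0.51  0.79 -1.77] w 0.13 t 16.775
[ 0.1   0.45 -0.36  1.72  0.18  1.01 -0.42]
```

View pics/c12.png

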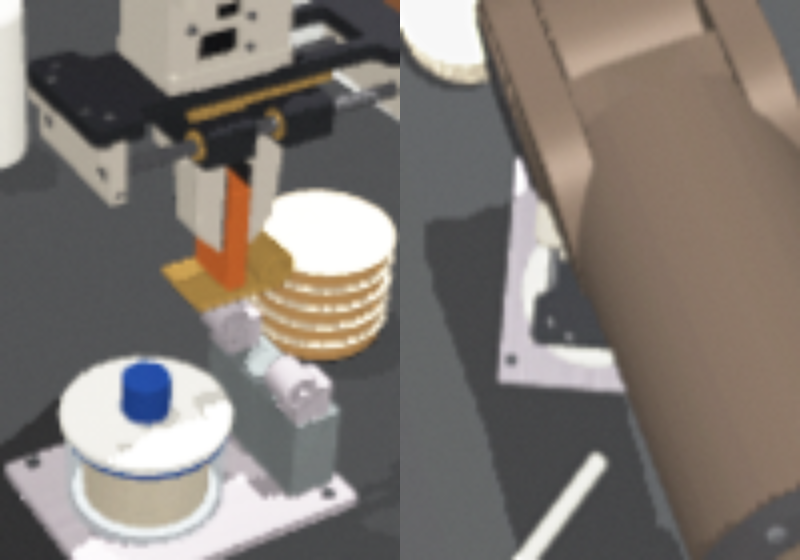

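```bash
python3 - <<'E'
from h import *
s=cv2.imread('pics/side8.png')
def c(i,x,y,w,h,k):
    o=cv2.resize(i[y:y+h,x:x+w],None,fx=k,fy=k,interpolation=cv2.INTER_CUBIC)
    for a in range(0,w,10): cv2.line(o,(a*k,0),(a*k,6),(0,255,0),1);cv2.putText(o,str(x+a),(a*k,18),0,.4,(0,255,0))
    for a in range(0,h,10): cv2.line(o,(0,a*k),(6,a*k),(0,255,0),1);cv2.putText(o,str(y+a),(8,a*k+4),0,.4,(0,255,0))
    return o
cv2.imwrite('pics/c13.png',c(s,275,155,55,73,8)[:600])
cv2.imwrite('pics/c14.png',c(s,280,185,50,50,12))
E
```

```text
(no output)
```

View pics/c13.png

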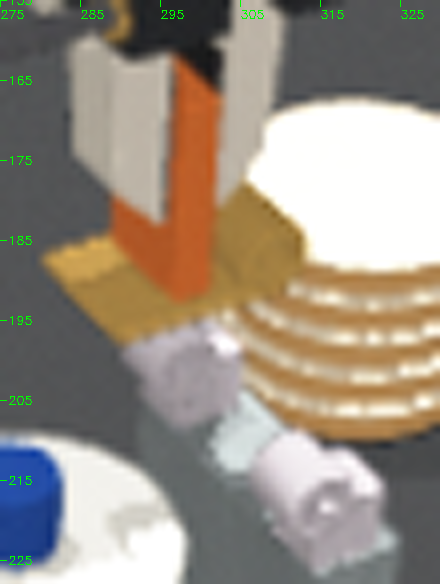

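View pics/c14.png

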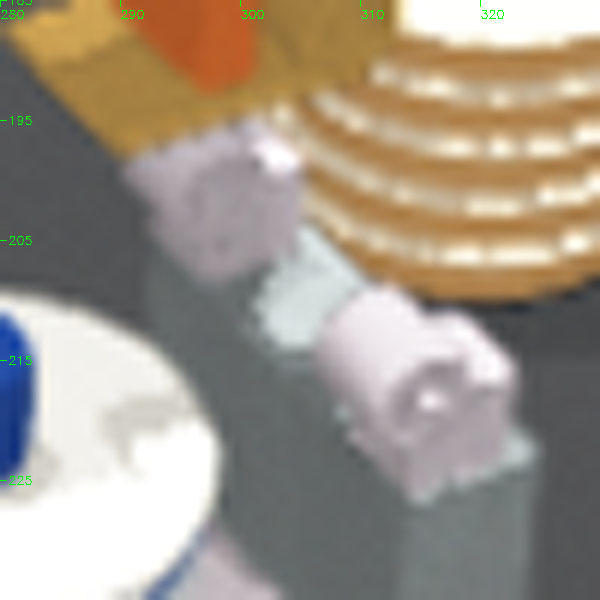

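```bash
python3 - <<'E'
from h import *
o=arm.observe();M=R.from_rotvec(o['ee_rot']).as_matrix();p=o['position']
kx=M[:,1];ky=M[:,0]; kz=-M[:,2]
if kx[0]<0: kx=-kx
if ky[1]<0: ky=-ky
print(kx,ky,kz)
tab=p-kz*.1598   # underside 0.2078 below TCP; tab pt 48 above
K=lambda x,y,z: tab+kx*(.024+x)/1+ky*y+kz*(z-.037)
obs={'leaf-x-y bot':((-.048,-.02,-.011),(290,197.8)),'leaf-x+y top':((-.048,.02,-.006),(280.3,187.0)),'knuckle -y mid':((0,-.02,0),None),'tab base -y':((-.018,-.017,-.006),(297.5,192.6))}
J=lambda P:(proj('side',P+np.array([.001,0,0]))-proj('side',P),proj('side',P+np.array([0,.001,0]))-proj('side',P))
for n,(q,u) in obs.items():
    P=K(*q);pr=proj('side',P)[0];print(n,pr.round(1),u, [j.round(2) for j in J(P)])
    if u: 
        w=onz('side',*u,P[2]);print('   obs-pred world mm',((w-P)*1000).round(1))
A=onz('side',298.7,202.3,.087);B=onz('side',315.5,217.6,.087);d=(A-B)
print(A,B,np.linalg.norm(d),np.degrees(np.arctan2(d[1],d[0])),A+(B-A)*23.5/69)
E
```

```text
[ 0.99617299 -0.08738862 -0.00161386] [8.73901838e-02 9.96173729e-01 9.25629444e-04] [ 0.0015268  -0.00106312  0.99999827]
leaf-x-y bot [290.1 197.9] (290, 197.8) [array([[ 0.39, -0.16]]), array([[-0.29, -0.24]])]
   obs-pred world mm [0.2 0.4 0. ]
leaf-x+y top [280.4 186.1] (280.3, 187.0) [array([[ 0.39, -0.15]]), array([[-0.27, -0.23]])]
   obs-pred world mm [-2.1 -2.6  0. ]
knuckle -y mid [309.9 187.2] None [array([[ 0.38, -0.15]]), array([[-0.3 , -0.23]])]
tab base -y [301.7 191.1] (297.5, 192.6) [array([[ 0.38, -0.16]]), array([[-0.29, -0.23]])]
   obs-pred world mm [-10.4   0.7   0. ]
[0.61090685 0.05890937 0.087     ] [ 0.60832989 -0.00467563  0.087     ] 0.06363719918296896 87.67919223132844 [0.61002919 0.03725361 0.087     ]
```

```bash
python3 - <<'E'
from h import *
s=cv2.imread('pics/side0.png')
def c(i,x,y,w,h,k):
    j=i[y:y+h,x:x+w].astype(float);j=np.clip((j-60)*1.5,0,255).astype(np.uint8)
    o=cv2.resize(j,None,fx=k,fy=k,interpolation=cv2.INTER_NEAREST)
    for a in range(0,w,2): cv2.line(o,(a*k,0),(a*k,6),(0,255,0),1);cv2.putText(o,str(x+a),(a*k,18),0,.35,(0,0,255))
    for a in range(0,h,2): cv2.line(o,(0,a*k),(6,a*k),(0,255,0),1);cv2.putText(o,str(y+a),(8,a*k+4),0,.35,(0,0,255))
    return o
cv2.imwrite('pics/c15.png',c(s,288,190,40,37,16))
t=cv2.imread('pics/top0.png')
cv2.imwrite('pics/c16.png',c(t,268,171,46,30,16))
E
```

```text
(no output)
```

View pics/c15.png

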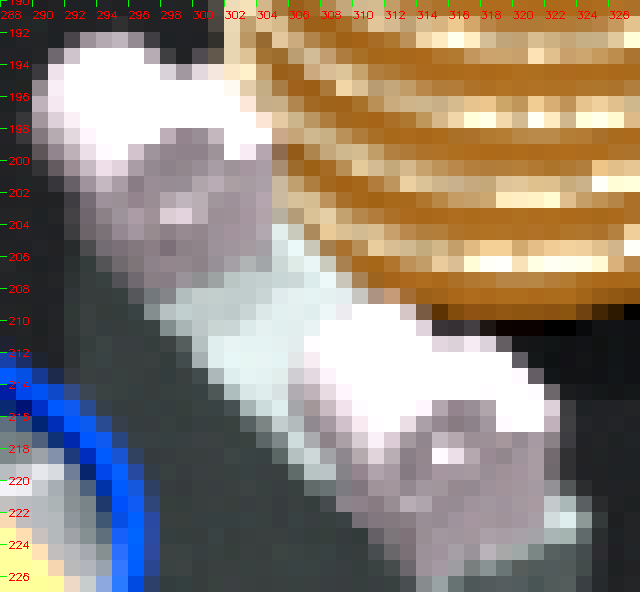

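View pics/c16.png

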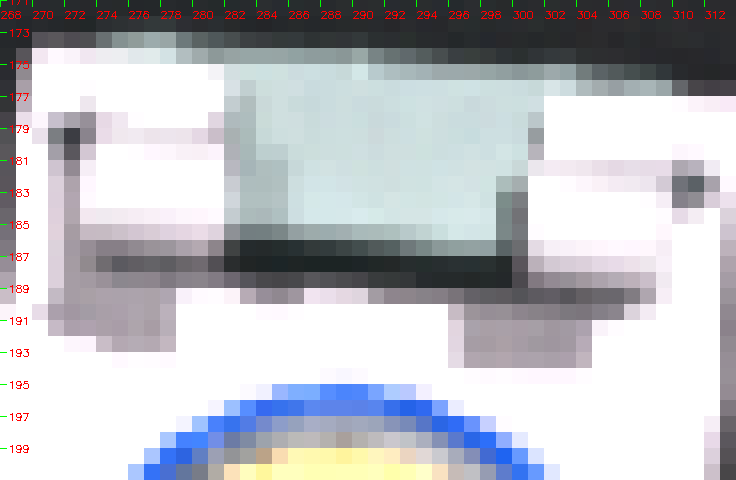

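```bash
python3 - <<'E'
from h import *
def ang(a,b): d=(a-b)[:2];return np.degrees(np.arctan2(d[1],d[0]))
t=cv2.imread('pics/top0.png');g=cv2.cvtColor(t,cv2.COLOR_BGR2GRAY).astype(int)
print(g[182:191,276:281]);print(g[182:191,303:308]);print(g[182:185,278:304])
L=onz('top',278,186.1,.0887);Q=onz('top',305,187.9,.0887);print(L,Q,ang(L,Q))
cx=np.array([np.cos(np.radians(-5)),np.sin(np.radians(-5)),0])
mid=(onz('top',281.5,183,.096)+onz('top',300.6,184.4,.096))/2
print('edge mid+10.9',(L+Q)/2+cx*.0109,'gap mid',mid, np.linalg.norm(onz('top',281.5,183,.096)-onz('top',300.6,184.4,.096)))
# plate outline fit in top: long edges
m=blobs(t[:,:,::-1].copy(),(0,0,150),(179,40,255),(255,165,325,245))
b=max(m,key=lambda b:b[2])[3]
rows=range(195,232)
for f,nm in((np.min,'L'),(np.max,'R')):
    xs=[];
    for r in rows: xs.append(f(b[b[:,1]==r,0]))
    k=np.polyfit(list(rows),xs,1);print(nm,k,ang(onz('top',np.polyval(k,195),195,.004),onz('top',np.polyval(k,232),232,.004)))
bot=[(c,b[b[:,0]==c,1].max()) for c in range(267,309)];k=np.polyfit(*zip(*bot),1);print('bot',ang(onz('top',267,np.polyval(k,267),.004),onz('top',309,np.polyval(k,309),.004)))
E
```

```text
[[243 242 240 238 237]
 [235 236 236 235 235]
 [220 222 223 226 226]
 [196 199 204 207 211]
 [154 160 162 170 176]
 [124 127 123 129 133]
 [152 151 143 149 150]
 [171 170 174 223 229]
 [172 170 181 243 246]]
[[230 226 223 219 218]
 [242 240 237 235 233]
 [244 243 241 239 238]
 [238 239 238 238 237]
 [223 225 226 228 227]
 [200 202 207 210 213]
 [158 164 171 177 181]
 [118 125 130 130 144]
 [141 140 146 151 203]]
[[240 238 237 239 196 183 183 185 205 209 209 208 207 207 206 207 207 209
  210 208 208 183 174 235 235 230]
 [236 235 235 234 202 185 185 187 206 211 211 211 209 207 210 209 208 209
  210 211 207 150 144 245 245 242]
 [223 226 226 229 195 182 180 185 205 211 211 212 214 212 209 210 210 212
  212 213 211 147 136 242 245 244]]
[0.6032476  0.07499687 0.0887    ] [0.59807275 0.00767226 0.0887    ] 85.60465170489248
edge mid+10.9 [0.61151869 0.04038457 0.0887    ] gap mid [0.60785678 0.04248328 0.096     ] 0.04754023422055893
L [-8.32147937e-02  2.83940967e+02] -5.037633898822596
R [-7.11237553e-02  3.26284495e+02] -4.9285408417594105
bot 84.76897922275751
```

```bash
python3 - <<'E'
from h import *
shift((.5866,.0426,.3078),np.radians(-5))
E
```

```text
pos [0.584  0.0404 0.3515] jawyaw -5.01 shift [ 2.4  2.4 43.7] turn [-0.0016 -0.0009 -0.0002] F [-0.29 -0.79 -2.43] w 0.129 t 16.875
```

```bash
python3 -m pendant '[[[1,1,10,-0.001,0,0,1],[2,2,25,-0.001,0,0,1],[2.4,2.4,38,-0.001,0,0,1],[2.4,2.4,43.7,-0.001,0,0,1],[2.4,2.4,43.7,-0.001,0,0,1],[2.4,2.4,43.7,-0.001,0,0,1]]]' 40
cat > look.py <<'E'
from h import *
import sys
n=sys.argv[1]
im=get_image("side")[:,:,::-1];cv2.imwrite(f'pics/side{n}.png',im)
x,y,w,h,k=270,165,65,65,9
o=cv2.resize(im[y:y+h,x:x+w],None,fx=k,fy=k,interpolation=cv2.INTER_CUBIC)
for a in range(0,w,5): cv2.line(o,(a*k,0),(a*k,6),(0,255,0),1);cv2.putText(o,str(x+a),(a*k,18),0,.35,(0,255,0))
for a in range(0,h,5): cv2.line(o,(0,a*k),(6,a*k),(0,255,0),1);cv2.putText(o,str(y+a),(8,a*k+4),0,.35,(0,255,0))
cv2.imwrite(f'pics/l{n}.png',o)
shift((.5866,.0426,.2838),np.radians(-5))
E
python3 look.py 9
```

```text
clock: 17.62
position: [0.5864, 0.0428, 0.3074]
ee_rot: [-2.315, -2.122, 0.0]
force: [0.1, 0.3, -1.1]
width: 0.128
pos [0.5865 0.0429 0.3075] jawyaw -4.99 shift [-0.3  0.2 23.7] turn [-0.001  -0.0009  0.0001] F [ 0.72  0.75 -1.14] w 0.126 t 17.675
```

View pics/l9.png

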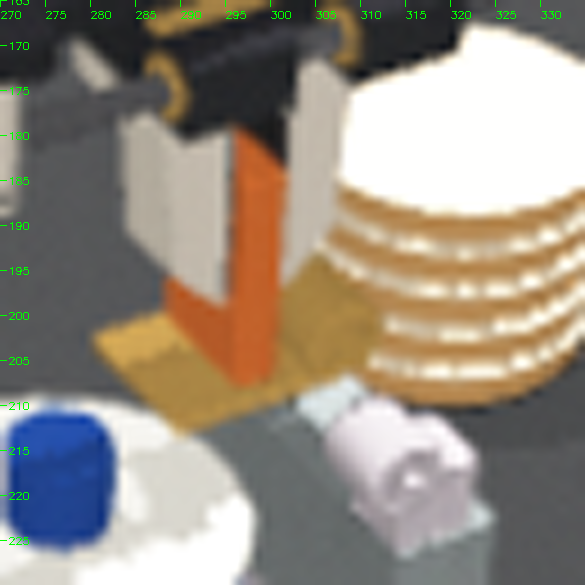

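```bash
cat > kp.py <<'E'
from h import *
def kpred(obs):
    o=arm.observe();M=R.from_rotvec(o['ee_rot']).as_matrix();p=o['position']
    kx=M[:,1];ky=M[:,0];kz=-M[:,2]
    if kx[0]<0: kx=-kx
    if ky[1]<0: ky=-ky
    tab=p-kz*.1598
    K=lambda x,y,z: tab+kx*(.024+x)+ky*y+kz*(z-.037)
    for q,u in obs:
        P=K(*q);w=onz('side',*u,P[2]);print(q,proj('side',P)[0].round(1),u,'obs-pred mm',((w-P)*1000).round(1))
    print('hole',K(0,0,0))
E
python3 - <<'E'
from kp import *
kpred([((-.048,-.02,-.011),(289.4,212.7)),((-.048,.02,-.006),(279.3,202.3)),((-.03,-.017,-.006),(295.6,207.6)),((-.018,-.017,-.006),(299.6,206.6)),((-.018,-.017,.055),(301.0,183))])
E
```

```text
(-0.048, -0.02, -0.011) [289.7 213.5] (289.4, 212.7) obs-pred mm [1.1 2.4 0. ]
(-0.048, 0.02, -0.006) [280.3 201.6] (279.3, 202.3) obs-pred mm [-3.2 -0.8  0. ]
(-0.03, -0.017, -0.006) [296.2 208.4] (295.6, 207.6) obs-pred mm [0.5 2.9 0. ]
(-0.018, -0.017, -0.006) [300.9 206.7] (299.6, 206.6) obs-pred mm [-2.1  1.9  0. ]
(-0.018, -0.017, 0.055) [302.4 183.5] (301.0, 183) obs-pred mm [-1.3  3.1 -0. ]
hole [0.61020926 0.04096896 0.11071733]
```

```bash
python3 - <<'E'
from h import *
shift((.5872,.0410,.2838),np.radians(-5))
E
python3 -m pendant '[[[-2,1,3,-0.001,0,0,1],[-2,1,9,-0.001,0,0,1],[-2,1,14,-0.001,0,0,1],[-2,1,14,-0.001,0,0,1]]]' 40; python3 look.py 10
```

```text
pos [0.5865 0.0429 0.3075] jawyaw -4.99 shift [-1.8  0.9 23.7] turn [-0.001  -0.0009  0.0001] F [ 0.72  0.75 -1.14] w 0.126 t 17.675
clock: 18.18
position: [0.5868, 0.0407, 0.2924]
ee_rot: [-2.315, -2.121, 0.002]
force: [0.6, -0.5, -1.8]
width: 0.124
pos [0.587  0.0408 0.2927] jawyaw -4.98 shift [ 1.8 -0.5  8.9] turn [-0.0015 -0.0007  0.0003] F [ 0.5  -0.44 -2.5 ] w 0.129 t 18.225
```

View pics/l10.png

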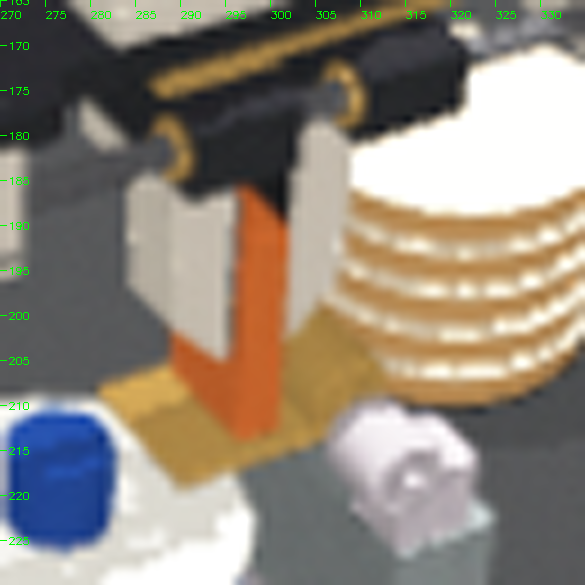

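```bash
python3 -m pendant '[[[0,0,3,0,0,0,1],[0,0,6,0,0,0,1],[0,0,8.5,0,0,0,1],[0,0,8.5,0,0,0,1],[0,0,8.5,0,0,0,1],[0,0,8.5,0,0,0,1]]]' 40; python3 look.py 11
python3 - <<'E'
from h import *
im=get_image("top")[:,:,::-1];cv2.imwrite('pics/top11.png',cv2.resize(im[150:250,230:350],None,fx=5,fy=5))
E
```

```text
clock: 18.98
position: [0.5871, 0.0407, 0.2847]
ee_rot: [-2.315, -2.122, -0.0]
force: [-0.1, 0.6, -2.8]
width: 0.129
pos [0.5871 0.0407 0.2846] jawyaw -4.99 shift [ 1.8 -0.6  0.8] turn [-0.0008 -0.0008  0.0002] F [-0.3   0.12 -1.66] w 0.127 t 19.025
```

View pics/l11.png

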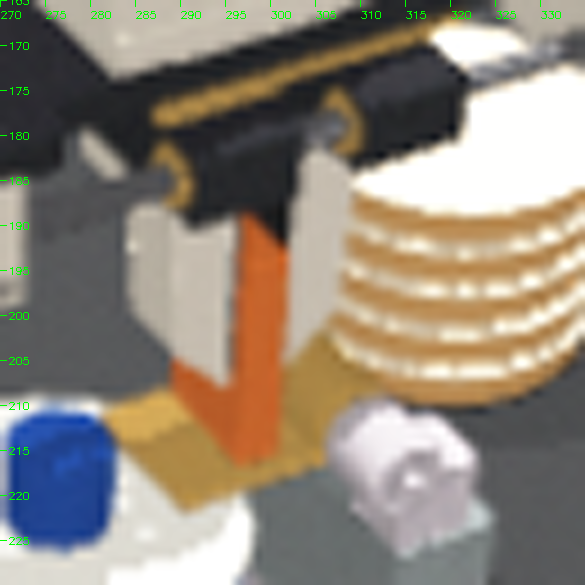

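View pics/top11.png

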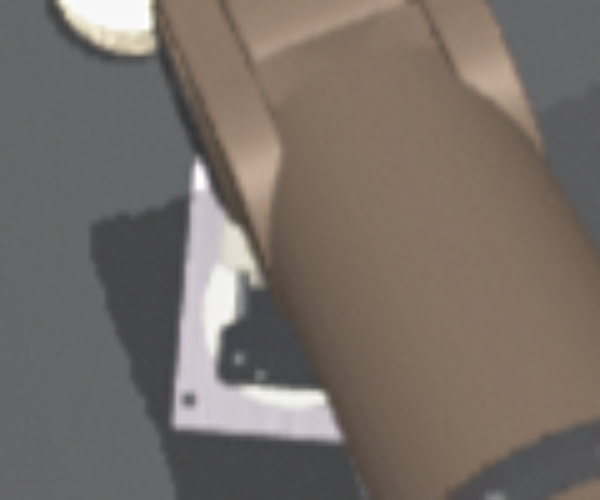

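```bash
python3 -m pendant '[[[0,0,0.8,0,0,0,1],[0,0,0.8,0,0,0,1],[0,0,0.8,0,0,0,1]]]' 40; python3 look.py 12; python3 - <<'E'
from kp import *
im=cv2.imread('pics/side12.png')
x,y,w,h,k=276,198,48,36,16
o=cv2.resize(im[y:y+h,x:x+w],None,fx=k,fy=k,interpolation=cv2.INTER_CUBIC)
for a in range(0,w,4): cv2.line(o,(a*k+k//2,0),(a*k+k//2,6),(0,255,0),1);cv2.putText(o,str(x+a),(a*k,18),0,.35,(0,255,0))
for a in range(0,h,4): cv2.line(o,(0,a*k+k//2),(6,a*k+k//2),(0,255,0),1);cv2.putText(o,str(y+a),(8,a*k+k//2+4),0,.35,(0,255,0))
cv2.imwrite('pics/l12b.png',o)
E
```

```text
clock: 19.45
position: [0.5871, 0.0407, 0.2838]
ee_rot: [-2.315, -2.122, 0.0]
force: [-0.1, 0.8, -1.4]
width: 0.125
pos [0.5871 0.0407 0.2837] jawyaw -4.99 shift [ 1.8 -0.6 -0.1] turn [-0.001  -0.0007  0.0002] F [-0.5  -1.41 -2.35] w 0.13 t 19.5
```

View pics/l12b.png

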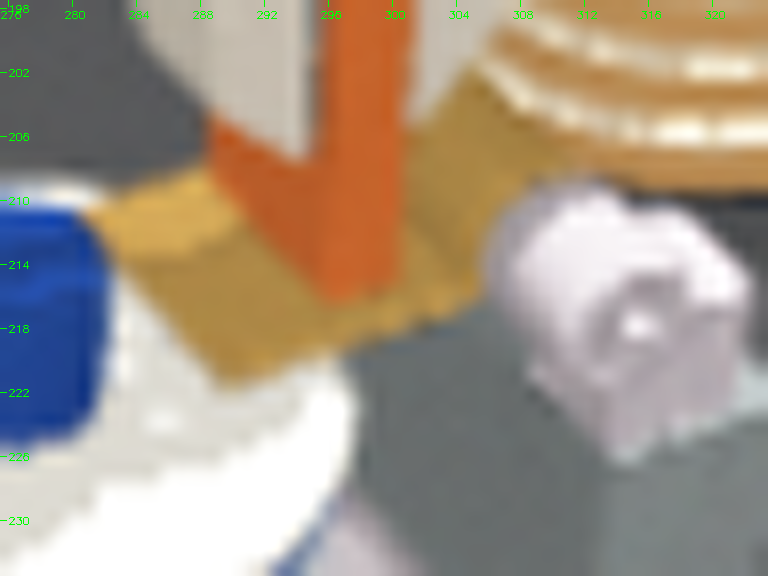

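```bash
python3 - <<'E'
from kp import *
kpred([((-.048,-.02,-.011),(289.7,221.6)),((-.048,.02,-.006),(280.3,210.9)),((-.03,-.017,-.006),(296,216.6)),((-.018,-.017,-.006),(300.2,215.6))])
# cradle near knuckle cylinder, -x/lower-left & upper silhouettes of the inner end rim, predicted vs seen
h=np.array([.6097,.0414,.087]);a=np.radians(-5);cx=np.array([np.cos(a),np.sin(a),0]);cy=np.array([-np.sin(a),np.cos(a),0]);cz=np.array([0,0,1])
th=np.linspace(0,2*np.pi,360)[:,None]
rim=lambda yy:proj('side',h+cy*yy+.011*(np.cos(th)*cx+np.sin(th)*cz))
p=rim(-.0235);print('inner rim near: left',p[p[:,0].argmin()].round(1),'top',p[p[:,1].argmin()].round(1))
p=rim(-.0455);print('outer rim near: top',p[p[:,1].argmin()].round(1),'centre',proj('side',h-cy*.0455).round(1))
print('far inner centre',proj('side',h+cy*.0235).round(1), 'per mm x',(proj('side',h+cx*.001)-proj('side',h)).round(2),'per mm y',(proj('side',h+cy*.001)-proj('side',h)).round(2))
p=rim(.0455);print('far outer rim left',p[p[:,0].argmin()].round(1),'top',p[p[:,1].argmin()].round(1))
E
```

```text
(-0.048, -0.02, -0.011) [290.1 222.5] (289.7, 221.6) obs-pred mm [1.  2.9 0. ]
(-0.048, 0.02, -0.006) [280.9 210.6] (280.3, 210.9) obs-pred mm [-1.7 -0.3  0. ]
(-0.03, -0.017, -0.006) [296.5 217.4] (296, 216.6) obs-pred mm [0.6 2.8 0. ]
(-0.018, -0.017, -0.006) [301.2 215.7] (300.2, 215.6) obs-pred mm [-1.6  1.5 -0. ]
hole [0.6107883  0.0388127  0.08691869]
inner rim near: left [304.5 214. ] top [310.6 208. ]
outer rim near: top [316.2 213.6] centre [[314.3 217.8]]
far inner centre [[297.4 200.9]] per mm x [[ 0.38 -0.13]] per mm y [[-0.24 -0.24]]
far outer rim left [288.2 197.3] top [293.8 191.7]
```

The side view shows the keeper free between the knuckles. Its offset relative to the cradle is about 1 mm in x and 0.5 mm in y, and the wrist force is just the keeper's weight. Handing in.

```bash
python3 -m pendant '[[[0,0,0,0,0,0,1],[0,0,0,0,0,0,1]]]' 40; python3 -c "
from cell import arm
print(arm.sign_off())"
```

```text
clock: 19.75
position: [0.5871, 0.0407, 0.2838]
ee_rot: [-2.315, -2.122, 0.0]
force: [-0.2, -0.3, -1.7]
width: 0.13
the job is handed in; nothing more can be done
None
```

I seated the white lid on the tub and signed off at 19.75 s with the keeper held between the cradle knuckles. The sign-off reports no verdict, so the checks below are my own.

- **Lid:** I pressed it until it met a hard stop at about 27 N. The flange stood at z = 0.2496 m there, against 0.2497 m worked out from the text. The side view afterwards showed it level and centred. I did not measure the seal ring's travel on its own. There was a sideways force of about 8 N during the press, probably the plug touching the tub wall, so the lid may sit up to about 2.5 mm off centre.
- **Keeper:** I took it by the orange tab (gripper opening 12 mm, grip set to 40 N). It went down between the knuckles without measurable contact. The last wrist force, about 1.7 N downward, is roughly the keeper's own weight.
- **Alignment:** The side view puts the keeper hole about 1 mm short in x and 0.5 mm off along the axis. Height comes from the arm's readings, at about 87 mm.
- **Weak points:** The two cameras disagreed by about 3 mm in y. My two x estimates put the keeper about 1 mm off in opposite directions, so I left it where it was. The arm blocked the top view, so only the side camera could check the final position.

I saw no sign of the other things being touched, though I did not measure their positions at the end.

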